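# Reset the workshop air supply and open it to full flow

### The arm

A 6-joint arm with a two-finger parallel gripper is mounted at the origin on the work surface. World frame = base frame: x ahead of the robot, y to its left, z up, the work surface at z = 0. Lengths are in m, angles in rad, forces in N, time in s.
With the tool pointing down it reaches from about 0.375 to 0.75 m from the base axis. Payload 9 kg.
Tool frame: the origin (TCP) lies at the very end of the fingers, on their centre line; the grasp point (between the pads) lies 19 mm behind it; z points along the fingers, y is the direction in which the jaws open and shut (so a half turn about z gives the same grasp; the last joint's range is limited). The gripper opens to 85 mm and grips with 20 to 120 N. Pads are 22 mm wide; open, the fingers measure 114 mm over their backs; the gripper's body (76 mm by 85 mm) begins 54 mm behind the grasp point. The pads swing forward as they close: fully open they stand 13 mm farther back than shut.
Start: joints at [0.952, 0.104, 0.097, 1.564, 0, 1.353], TCP at [0.234, 0.552, 0.231] pointing down, gripper open.
Joint ranges: [-2.99, 2.99], [-0.84, 1.86], [-1.1, 1.16], [-1.84, 2.11], [-1.51, 1.56], [-3.14, 3.14]. Speed limits (rad/s): [2.22, 2.22, 2.57, 3.14, 3.14, 3.14].

### API

Orientations are given as a unit quaternion [x, y, z, w].
In Python, from bench import env, eyes, hand_in gives the robot as it stands.
- The arm moves only by the tool carry_out, never from a script. Its argument "series" is text: rows parted by semicolons, each of 7 numbers parted by spaces: the shift along the world's x, y, z in cm, then the turn, a rotation vector about the world's x, y, z in degrees, then the opening, from 0 (shut) to 1 (fully open). A call has 1 to 12 rows; each row shifts and turns the commanded pose from where the row before left it; what a row does not reach is not made up. A row lasts 1/10 s, in which the tool goes at most 50 mm and 8.59 degrees, less where a joint would pass 70% of its speed; a pose out of reach is approached as far as the arm can. A call is refused whole if a number of a shift passes 5 or a number of a turn 8.59, either way. A call with a gripper value outside its range is refused whole. The fingers move at their own pace and stop on an object; "newtons" is the grip in N (left out, the last holds). Time passes only in rows, so rows that do not move let the fingers close. It gives the time, the measured TCP pose, the force and the opening at its end, in the units of the state.
- env.read_state(): the state, without advancing time (a new reading comes with each control period).
- eyes.capture(name): name is "side" or "top"; returns a dict with "image" (420x560x3 uint8, blue, green, red), "fx", "fy", "cx", "cy" (pixels), "k1" (the pictures are not rectified: a ray, as slopes to the right and down, at radius r is drawn at 1 + k1 r^2 times it, then the intrinsics apply), "rvec" (rotation vector, rad) and "tvec" (3), from world to camera coordinates, as OpenCV has them. Camera axes: x right, y down, z forward; pixel columns grow to the right and rows downward; lengths in m; the calibration is good to about 2 mm. A picture is of the moment at which its call begins. There is no depth.
- hand_in(): hands the job in, once; it reports no verdict.
The state is a dict: "time_s": time; "joints": joint angles; "joint_vel": joint speeds; "effort": joint torques, N m; "tcp_pos": TCP position; "eef_rot": TCP orientation; "force": force on the tool from outside, world axes, zero at the start; "torque": the same for the moment, N m; "gripper_width": finger opening in m.
Only numpy, scipy, OpenCV 4.12 (cv2) and the standard library are available. Lean on these libraries where they do the work, as an engineer would, in place of code of your own. Each camera call takes 0.05 s, during which the arm holds its last target.

### The job

Get the bench's air supply going: press the blue reset button all the way in and let it come back up, then push the red-tabbed lever from shut, on past the click at half flow, to its stop at full flow (the green mark) and leave it there. Only push with the fingertips or the outside of the fingers, without forcing or pinching anything, and leave the loose fittings and the screwdriver lying where they are.

Things in the scene. Friction and masses are not known exactly. Their poses are not given: they have to be found in the camera images.
- unit: Air supply unit screwed to the bench: blue plate 200 (x) by 310 (y) by 12 mm, origin under its centre, -x side to the robot at yaw 0. In its axes: steel lever on a block, pivot at x 30, y 65, swinging over a dark quadrant plate (top z 48 mm) on the -x side; fixed face-up gauge 52 mm wide at x 35, y -12, top z 71 mm; blue button at x 10, y -85. End couplings reach y 160 and -175, below z 45 mm.
- lever_pivot (a point): Point on the lever's vertical pivot axis, at mid-height of the lever's flat arm (61 mm above the bench; the arm is 8 mm thick, 16 mm wide and ends 102 mm from the axis). Fixed to the unit.
- lever_tab (a point): Centre of the red tab standing on the lever's arm, 85 mm from the pivot axis: 34 mm along the arm, 18 mm thick across it, 38 mm high, from 65 to 103 mm above the bench (this point at 84). Moves with the lever; its x axis lies along the arm towards the pivot, its y axis points back towards shut. Push on its broad side face.
- tab_shut_side: The half of the red tab on the side of shut (+y of lever_tab), whose face is pushed to open the lever. Its origin lies on the pivot axis at bench height, not on the tab.
- tab_full_side: The other half of the red tab, on the side of full flow. Its origin lies on the pivot axis at bench height, not on the tab. Both halves squeezed at once counts as pinching.
- lever (a joint): Lever angle, rad: 0 shut (white mark), 0.45 half flow (yellow mark, first detent), 0.90 full flow (green mark, hard stop and detent). Grows counter-clockwise seen from above. Springs click it into these three; leaving one takes about 6 N at the tab, and past the middle between two it snaps on to the next. Starts at or near shut.
- reset_top (a point): Centre of the top face of the round blue reset button, 32 mm wide, 72 mm above the bench, in a black collar 48 mm wide whose top is 10 mm lower. Pressed straight down; moves with the button.
- reset (a joint): Button travel in m: 0 up, 0.006 fully in (takes about 6 N there); springs back when let go. Pressing it counts from 0.0048 on, held about 0.1 s.
- coupler: Loose brass and steel coupler standing on the unit's base plate, 26 mm wide, 38 mm high; origin at the centre of its underside. To be left alone.
- elbow: Loose brass elbow lying on the bench near the unit, about 45 by 58 mm, 28 mm high; origin under it. To be left alone.
- gauge: Loose black pressure gauge lying face up on the bench, 60 mm wide, 25 mm high, with a brass stem; origin at the centre of its underside. To be left alone.
- driver: Loose screwdriver, red handle, 190 mm long, 26 mm high, lying on the bench; origin under its middle. To be left alone.

How it is judged:
On the way, in this order (a step that is already met when the one before it is completed fails the run):
1. the blue button is pressed in (at least 4.8 of 6 mm) while the lever is still shut (value of joint reset above 0.0048 m and value of joint lever below 0.2 rad), for 0.1 s.
2. the button is let go and the lever stands at the full-flow stop (value of joint lever above 0.83 rad and value of joint reset below 0.001 m), for 0.2 s.
At the end, for the whole second after the job is handed in: The lever rests at full flow (angle above 0.83 of 0.90 rad), the button is back up (within 1 mm), and every loose thing is within 30 mm of where it started (all of step 2 and velocity of joint lever below 0.05 rad/s and distance of each of coupler, elbow, gauge, driver from where it was at the start of the episode below 0.03 m); the robot touches nothing.
It fails at once if the lever's tab is pinched (both its halves are pressed with over 6 N at once) (contact force between the fingers and tab_shut_side above 6 N and contact force between the fingers and tab_full_side above 6 N).
It fails at once if the unit is forced (over 45 N anywhere on it) (contact force between anything else and unit above 45 N).
It fails at once if a loose thing is pushed away or picked up (moved over 30 mm) (not (distance of each of coupler, elbow, gauge, driver from where it was at the start of the episode below 0.03 m)).
It fails at once if a loose thing is held between the fingers (over 10 N) (contact force between the fingers and coupler above 10 N or contact force between the fingers and elbow above 10 N or contact force between the fingers and gauge above 10 N or contact force between the fingers and driver above 10 N).
It also fails if it takes over 48 s, if anything falls off the work surface, if the arm or the gripper's body presses on something with over 40 N, if the wrist force passes 120 N, or if a joint passes its speed limit or range.

## Working session

There is one attempt and no reset: what is moved stays moved. The work goes in short steps, Python scripts to look and compute and a tool call to move; the robot and the scene stay as the last step left them, time stands still between calls to the robot, and variables do not carry over. Pictures are saved under pics/ and viewed, and the job is handed in when it is done.

Besides the shell and the picture viewer there is one more tool, called after ">>>" as a command line: name --argument value ..., lists and objects as JSON in quotes. carry_out: Moves the arm, as the interface text tells. Its arguments: {"type":"object","properties":{"series":{"type":"string"},"newtons":{"type":"number"}},"required":["series"]}

```bash
mkdir -p pics; ls
python3 - <<'E'
from bench import env, eyes
import cv2
s=env.read_state();print({k:s[k] for k in('time_s','tcp_pos','eef_rot','force','gripper_width')})
import pickle
for n in('top','side'):
    d=eyes.capture(n);cv2.imwrite(f'pics/{n}0.png',d['image']);pickle.dump(d,open(f'{n}0.pkl','wb'))
    print(n,{k:v for k,v in d.items() if k!='image'})
E
```

```text
pics
{'time_s': 0.0, 'tcp_pos': array([0.23390074, 0.55218126, 0.23054687]), 'eef_rot': array([ 1.99048201e-01,  9.79989493e-01, -5.88910890e-04, -2.45966810e-04]), 'force': array([-0.0953488 , -1.18110634,  0.46288665]), 'gripper_width': 0.08523184767314931}
top {'fx': 421.32720177284864, 'fy': 421.32720177284864, 'cx': 283.9279782005388, 'cy': 206.6990913533871, 'k1': -0.0891891292616579, 'rvec': array([ 2.16535214, -2.21521082,  0.06086014]), 'tvec': array([-0.0280043 ,  0.54600663,  0.75681538])}
side {'fx': 424.00014161870195, 'fy': 424.00014161870195, 'cx': 276.57693732801545, 'cy': 210.40037993079105, 'k1': -0.014464894896166784, 'rvec': array([ 0.85201084, -2.40051654,  1.24359281]), 'tvec': array([0.39598761, 0.27831016, 0.50240512])}
```

View pics/top0.png

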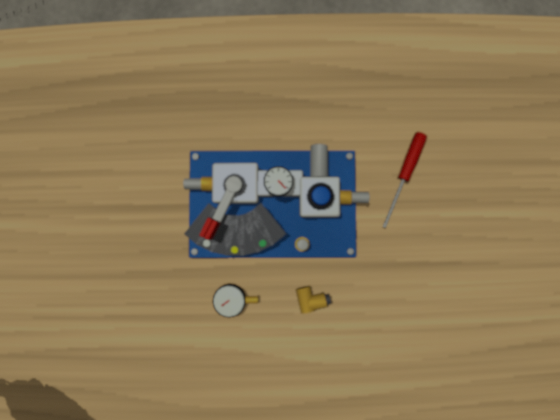

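View pics/side0.png

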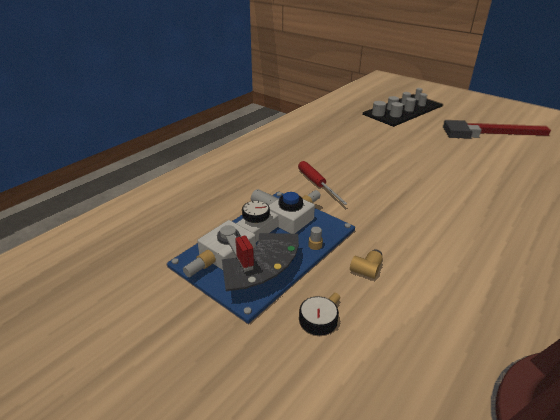

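The top view shows the unit near yaw 0. The lever's red tab is at about (209,230), next to the white mark (207,243). The yellow mark is at (235,250), green at (263,243), the button at (320,196), the coupler at (302,244), the loose gauge at (229,300), the elbow at (312,300) and the driver on the right. The side view agrees. Next I'll measure these points.

```bash
cat > h.py <<'E'
import numpy as np,cv2,pickle
def cam(d):
    R,_=cv2.Rodrigues(np.array(d['rvec']));K=np.array([[d['fx'],0,d['cx']],[0,d['fy'],d['cy']],[0,0,1]]);D=np.array([d['k1'],0,0,0.]);return R,np.array(d['tvec']),K,D
def ray(d,p):
    R,t,K,D=cam(d);u=cv2.undistortPoints(np.array([[p]],float),K,D)[0,0]
    v=R.T@np.array([u[0],u[1],1]);return -R.T@t,v
def onz(d,p,z):
    c,v=ray(d,p);return c+v*(z-c[2])/v[2]
def proj(d,P):
    R,t,K,D=cam(d);return cv2.projectPoints(np.array([P],float),np.array(d['rvec']),t,K,D)[0][0,0]
def tri(a,p,b,q):
    c1,v1=ray(a,p);c2,v2=ray(b,q);v1/=np.linalg.norm(v1);v2/=np.linalg.norm(v2)
    s=np.linalg.lstsq(np.stack([v1,-v2],1),c2-c1,rcond=None)[0]
    A=c1+s[0]*v1;B=c2+s[1]*v2;return (A+B)/2,np.linalg.norm(A-B)
def blobs(im,lo,hi,roi=None,amin=20):
    m=cv2.inRange(cv2.cvtColor(im,cv2.COLOR_BGR2HSV),lo,hi)
    if roi: z=np.zeros_like(m);x0,y0,x1,y1=roi;z[y0:y1,x0:x1]=m[y0:y1,x0:x1];m=z
    cs=cv2.findContours(m,cv2.RETR_EXTERNAL,cv2.CHAIN_APPROX_NONE)[0]
    return sorted([c for c in cs if cv2.contourArea(c)>=amin],key=cv2.contourArea,reverse=True)
E
python3 - <<'E'
from h import *
t=pickle.load(open('top0.pkl','rb'));s=pickle.load(open('side0.pkl','rb'))
for n,d in(('t',t),('s',s)):
    im=d['image']
    for nm,lo,hi in(('blue',(100,120,30),(125,255,255)),('red',(0,150,60),(8,255,255)),('green',(45,100,60),(85,255,255)),('yellow',(22,150,120),(35,255,255))):
        for c in blobs(im,lo,hi,(150,120,440,340),6)[:6]:
            r=cv2.minAreaRect(c);print(n,nm,cv2.contourArea(c),np.round(r[0],1),np.round(r[1],1),round(r[2],1))
    cv2.imwrite(f'pics/{"top" if n=="t" else "side"}_crop.png',cv2.resize(im[130:330,160:400],None,fx=3,fy=3,interpolation=cv2.INTER_CUBIC))
print('camera centres',ray(t,(280,210))[0],ray(s,(280,210))[0])
E
```

```text
t blue 3814.5 [300.5 226. ] [109.  60.] -0.0
t blue 1668.0 [250.  164.5] [ 25. 118.] 90.0
t blue 703.0 [341. 171.] [38. 26.] 90.0
t blue 439.5 [203.5 207. ] [34. 27.] 90.0
t blue 301.5 [320.8 195.2] [19.8 19.1] 45.0
t blue 218.0 [241. 209.] [10. 30.] 90.0
t red 530.5 [412.5 156.1] [12.4 49.9] 20.6
t red 198.5 [208.3 228.3] [11.6 20.1] 24.0
t green 31.0 [262. 243.] [6. 6.] 90.0
t yellow 272.5 [311.3 298.3] [22.7 24.3] 74.1
t yellow 53.0 [345.5 197. ] [8. 9.] 90.0
t yellow 50.5 [206. 183.] [8. 8.] 90.0
t yellow 40.0 [251.5 299. ] [ 4. 11.] 90.0
t yellow 26.0 [234.  249.5] [5. 6.] 90.0
s blue 4700.5 [261.  246.5] [ 97.5 165.9] 49.0
s blue 148.0 [290. 198.] [12. 16.] 90.0
s blue 140.5 [163.5 125.5] [11. 27.] 90.0
s blue 31.0 [279.5 230. ] [ 4. 13.] 90.0
s blue 19.0 [238.1 218.6] [2.8 9.4] 56.3
s red 359.5 [244.5 251. ] [30.3 15.5] 85.2
s red 255.5 [311.5 173.4] [32.5 10.3] 41.6
s green 18.0 [291. 248.] [4. 6.] 90.0
s yellow 19.5 [277. 266.] [4. 6.] 90.0
camera centres [ 0.50012604 -0.04208958  0.7872607 ] [0.15108797 0.44377661 0.51663176]
```

View pics/top_crop.png

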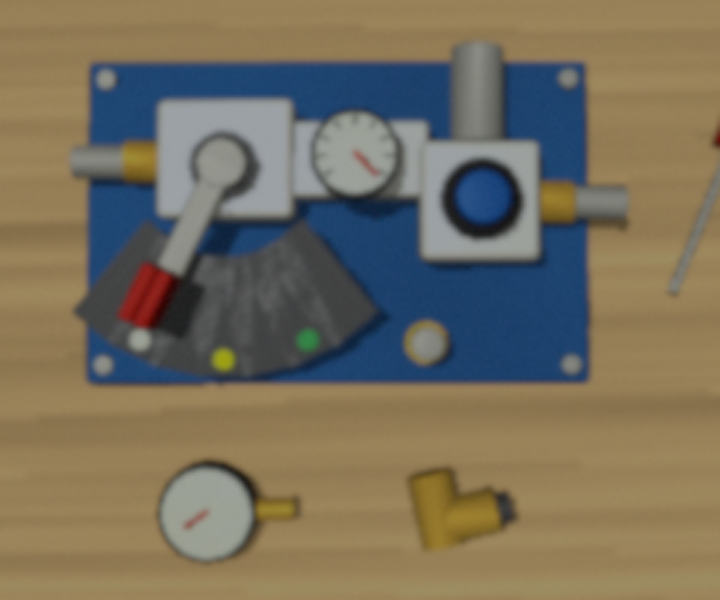

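View pics/side_crop.png

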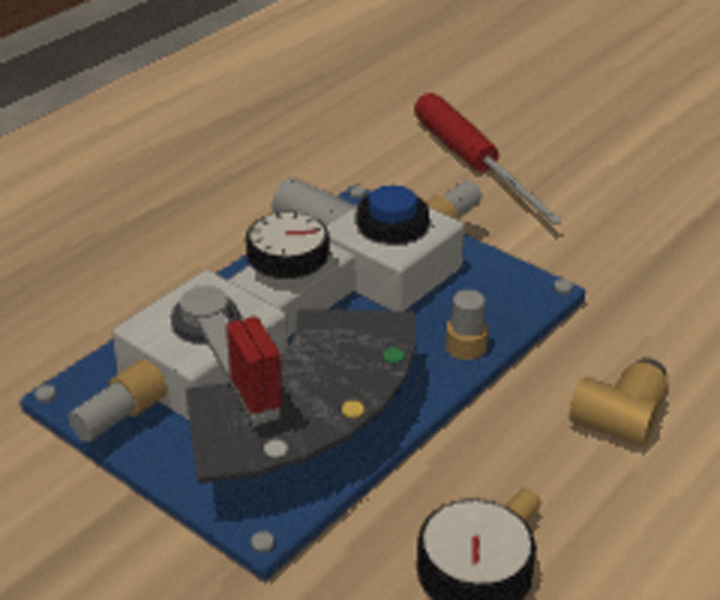

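Run:
```python
from h import *
t=pickle.load(open('top0.pkl','rb'));s=pickle.load(open('side0.pkl','rb'))
T=lambda u,v:(160+u/3-.33,130+v/3-.33)
pc=[onz(t,T(u,v),.012) for u,v in((90,63),(585,62),(588,381),(88,382))]
print('plate corners',np.round(pc,4).tolist(),'sides',[round(np.linalg.norm(pc[i]-pc[i-1]),4) for i in range(4)])
c=np.mean(pc,0);e=(pc[0]+pc[3]-pc[1]-pc[2]);yaw=np.arctan2(-e[0],e[1]);print('centre',c,'yaw deg',np.degrees(yaw))
Rz=np.array([[np.cos(yaw),-np.sin(yaw)],[np.sin(yaw),np.cos(yaw)]])
W=lambda x,y:c[:2]+Rz@np.array([x,y])/1000
print('pivot/gauge/button from plate',W(30,65),W(35,-12),W(10,-85))
b=onz(t,(320.8,195.2),.072);print('button by top',b, 'side@072',onz(s,(290.7,195.3),.072),tri(t,(320.8,195.2),s,(290.7,195.3)))
print('gauge fixed top',onz(t,T(357,153),.071))
p=W(30,65);
print('pivot knob top',onz(t,T(221,161),.07))
for n,u,v in(('white',140,340),('yellow',223,360),('green',308,340)):
    m=onz(t,T(u,v),.048);dv=m[:2]-p;print(n,m,'r',np.linalg.norm(dv),'ang',np.degrees(np.arctan2(dv[1],dv[0])))
for a in(.070,.084,.103):print('tab @',a,onz(t,(208.3,228.3),a))
# arm direction
print('coupler top',onz(t,T(427,342),.05),'gauge',onz(t,T(207,511),.025),'elbow',onz(t,T(450,510),.02))
# side view top-of-tab corners (crop): 
S=lambda u,v:(160+u/3-.33,130+v/3-.33)
for u,v in((229,326),(259,318),(279,344),(249,356)):print('tabtop side',onz(s,S(u,v),.103))
```

```text
plate corners [[0.6544, 0.1335, 0.012], [0.6477, -0.1747, 0.012], [0.4505, -0.1701, 0.012], [0.4566, 0.1366, 0.012]] sides [np.float64(0.1978), np.float64(0.3082), np.float64(0.1972), np.float64(0.3067)]
centre [ 0.5523219  -0.01866978  0.012     ] yaw deg -1.1987404966292836
pivot/gauge/button from plate [0.58367516 0.04568838] [ 0.58706319 -0.03139937] [ 0.56054147 -0.10386038]
button by top [ 0.56013316 -0.10380485  0.072     ] side@072 [ 0.55714707 -0.10113478  0.072     ] (array([ 0.56002446, -0.1042912 ,  0.06922935]), np.float64(0.0008425582395175769))
gauge fixed top [ 0.58677874 -0.03256599  0.071     ]
pivot knob top [0.5841533  0.04525357 0.07      ]
white [0.48260811 0.09720118 0.048     ] r 0.11343772036704768 ang 152.9925469728749
yellow [0.46996716 0.04864665 0.048     ] r 0.11374648021296781 ang 178.50970555840928
green [ 0.48056518 -0.00126152  0.048     ] r 0.11329590133388504 ang -155.51842030777738
tab @ 0.07 [0.50809709 0.08932852 0.07      ]
tab @ 0.084 [0.50794151 0.08676341 0.084     ]
tab @ 0.103 [0.50773035 0.08328219 0.103     ]
coupler top [ 0.47789946 -0.07056949  0.05      ] gauge [0.37872412 0.06284035 0.025     ] elbow [ 0.3754937  -0.08317168  0.02      ]
tabtop side [0.52052293 0.08660504 0.103     ]
tabtop side [0.51298661 0.07197238 0.103     ]
tabtop side [0.49094485 0.08112925 0.103     ]
tabtop side [0.49636138 0.09758412 0.103     ]
```

The measurements agree. The plate measures 198×308 mm against the nominal 200×310. The marks sit at r ≈ 113 mm, with 51.5° between white and green. The button is at about (0.560, -0.104) and the pivot at about (0.584, 0.0455). I'll move above the button with the fingers shut.

>>> carry_out --series "2.2 -4.4 0 0 0 0 0;2.2 -4.4 0 0 0 0 0;2.2 -4.4 0 0 0 0 0;2.2 -4.4 0 0 0 0 0;2.2 -4.4 0 0 0 0 0;2.2 -4.4 0 0 0 0 0;2.2 -4.4 0 0 0 0 0;2.2 -4.4 0 0 0 0 0;2.2 -4.4 0 0 0 0 0;2.2 -4.4 0 0 0 0 0;2.2 -4.4 0 0 0 0 0;2.2 -4.4 0 0 0 0 0" --newtons 30

```text
time_s: 1.3
tcp_pos: [0.4985, 0.0224, 0.2312]
eef_rot: [0.199, 0.98, 0.0, 0.0]
force: [0.6, 1.1, 0.1]
gripper_width: 0.0002
```

>>> carry_out --series "2.05 -4.2 0 0 0 0 0;2.05 -4.2 0 0 0 0 0;2.05 -4.2 0 0 0 0 0;0 0 -4 0 0 0 0;0 0 -4 0 0 0 0;0 0 -4 0 0 0 0;0 0 -1.5 0 0 0 0;0 0 0 0 0 0 0;0 0 0 0 0 0 0"

```text
time_s: 2.2
tcp_pos: [0.5603, -0.1017, 0.098]
eef_rot: [0.199, 0.98, -0.0, 0.001]
force: [-0.1, 0.3, 0.6]
gripper_width: -0.0
```

Run:
```python
from h import *
from bench import eyes,env
s=env.read_state();print(s['tcp_pos'],s['force'],s['joints'])
for n in('top','side'):
    d=eyes.capture(n);pickle.dump(d,open(f'{n}1.pkl','wb'));cv2.imwrite(f'pics/{n}1.png',cv2.resize(d['image'][100:330,160:400],None,fx=2.5,fy=2.5))
    print(n,proj(d,s['tcp_pos']))
```

```text
[ 0.56029195 -0.10169018  0.0980424 ] [-0.14791612  0.32034275  0.56404349] [-4.09186240e-01  2.77618849e-02 -2.24296842e-01  1.31712872e+00
  7.99125833e-05 -8.62112959e-03]
top [320.84025112 193.77643083]
side [289.84155145 183.01557706]
```

View pics/side1.png

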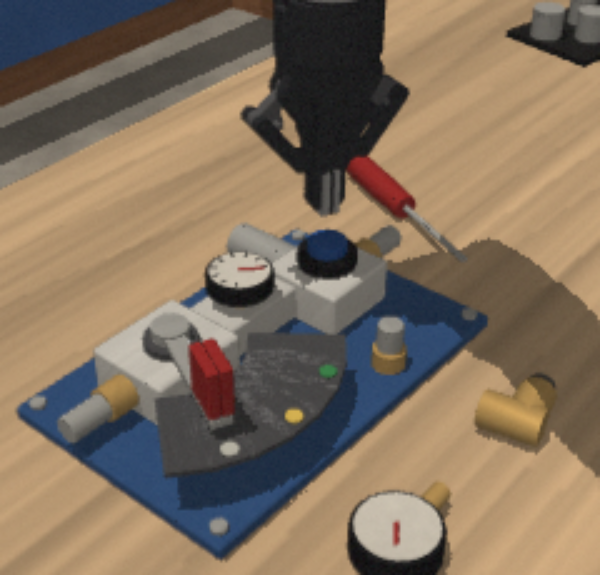

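View pics/top1.png

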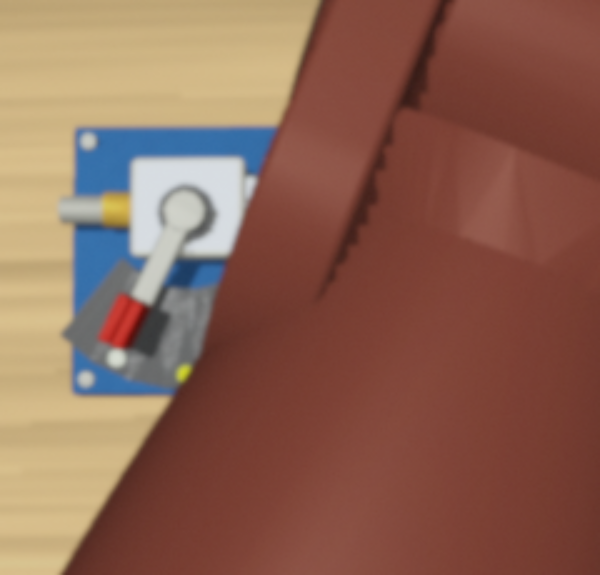

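The fingertips are centred over the button (side view: tip at about (291,185), button top at (291,197)). The fittings have not moved. Now I'll lower gently.

>>> carry_out --series "0 -0.2 -1 0 0 0 0;0 0 -0.8 0 0 0 0;0 0 -0.2 0 0 0 0;0 0 0 0 0 0 0;0 0 0 0 0 0 0;0 0 0 0 0 0 0"

```text
time_s: 2.9
tcp_pos: [0.5598, -0.1036, 0.0766]
eef_rot: [0.199, 0.98, 0.0, 0.0]
force: [0.3, -1.5, 0.8]
gripper_width: 0.0
```

>>> carry_out --series "0 0 -0.2 0 0 0 0;0 0 -0.2 0 0 0 0;0 0 -0.2 0 0 0 0;0 0 0 0 0 0 0;0 0 0 0 0 0 0"

```text
time_s: 3.4
tcp_pos: [0.5597, -0.1036, 0.0706]
eef_rot: [0.199, 0.98, 0.0, 0.0]
force: [-0.2, -0.1, 2.8]
gripper_width: -0.0
```

>>> carry_out --series "0 0 -0.1 0 0 0 0;0 0 -0.1 0 0 0 0;0 0 -0.1 0 0 0 0;0 0 0 0 0 0 0;0 0 0 0 0 0 0"

```text
time_s: 3.9
tcp_pos: [0.5597, -0.1036, 0.0675]
eef_rot: [0.199, 0.98, 0.0, 0.0]
force: [0.4, 0.4, 5.1]
gripper_width: -0.0002
```

>>> carry_out --series "0 0 -0.1 0 0 0 0;0 0 0 0 0 0 0;0 0 0 0 0 0 0"

```text
time_s: 4.2
tcp_pos: [0.5597, -0.1036, 0.0665]
eef_rot: [0.199, 0.98, 0.0, 0.0]
force: [-0.6, -0.0, 5.0]
gripper_width: -0.0
```

>>> carry_out --series "0 0 -0.05 0 0 0 0;0 0 0 0 0 0 0;0 0 0 0 0 0 0"

```text
time_s: 4.5
tcp_pos: [0.5597, -0.1036, 0.0661]
eef_rot: [0.199, 0.98, 0.0, 0.0]
force: [-0.6, -0.2, 5.0]
gripper_width: 0.0001
```

>>> carry_out --series "0 0 -0.05 0 0 0 0;0 0 0 0 0 0 0;0 0 0 0 0 0 0"

```text
time_s: 4.8
tcp_pos: [0.5598, -0.1036, 0.066]
eef_rot: [0.199, 0.98, -0.0, 0.0]
force: [-2.8, 0.5, 9.2]
gripper_width: 0.0002
```

The force rose from 5.0 to 9.2 N at z = 0.066, so the button bottomed out at 6 mm and was held there. I'll release it and travel to the shut side of the tab.

>>> carry_out --series "0 0 -0.02 0 0 0 0;0 0 0.5 0 0 0 0;0 0 1 0 0 0 0;0 0 2.5 0 0 0 0;0 0 3 0 0 0 0;-0.6 4.6 0 0 0 -2 0;-0.6 4.6 0 0 0 -2 0;-0.6 4.6 0 0 0 0 0;-0.6 4.6 0 0 0 0 0;-0.6 4.5 0 0 0 0 0;0 0 0 0 0 0 0;0 0 0 0 0 0 0"

```text
time_s: 6.0
tcp_pos: [0.5292, 0.1263, 0.1351]
eef_rot: [0.232, 0.973, -0.0, -0.0]
force: [-0.7, -0.2, -0.0]
gripper_width: -0.0002
```

Run:
```python
from h import *
from bench import eyes,env
s=env.read_state();print(s['tcp_pos'],s['force'],s['joints'])
for n in('side','top'):
    d=eyes.capture(n);pickle.dump(d,open(f'{n}2.pkl','wb'));cv2.imwrite(f'pics/{n}2.png',cv2.resize(d['image'][100:330,160:400],None,fx=2.5,fy=2.5))
    print(n,proj(d,s['tcp_pos']))
```

```text
[0.52917967 0.12627852 0.13507567] [-0.72068508 -0.17722623 -0.04299739] [-6.12389017e-03 -6.22203687e-02 -2.45645876e-01  1.38779779e+00
 -2.74405050e-04  4.62216733e-01]
side [211.64334393 232.13695028]
top [177.01334866 214.95401532]
```

View pics/side2.png

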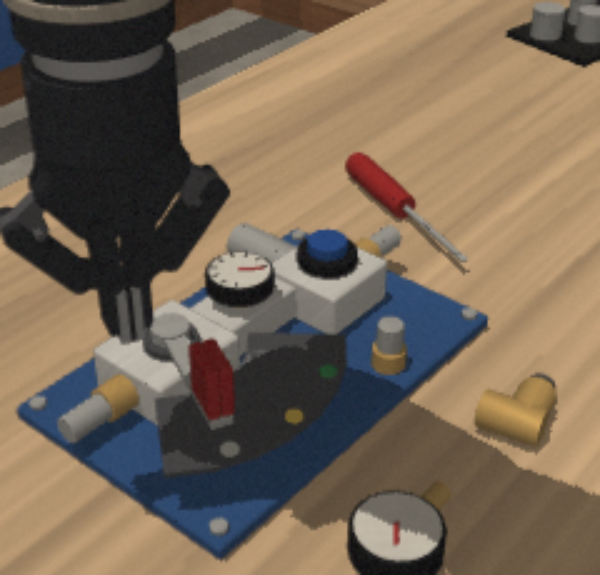

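View pics/top2.png

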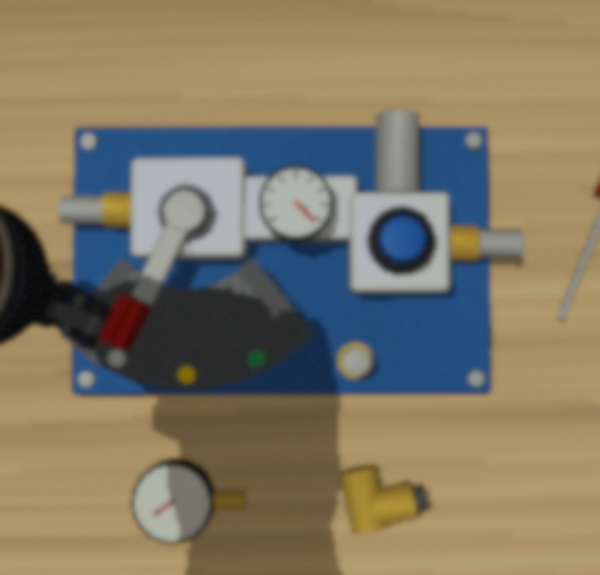

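The side view shows the button back up and the lever still on the white mark. The fingers are behind the tab on its shut side, with the tip at about (212,232) in full-image pixels. I'll lower and approach.

>>> carry_out --series "0 0 -3 0 0 0 0;0 0 -3 0 0 0 0;0 0 0 0 0 0 0;0 0 0 0 0 0 0;-0.4 -0.8 0 0 0 0 0;-0.2 -0.4 0 0 0 0 0;-0.1 -0.2 0 0 0 0 0;0 0 0 0 0 0 0;0 0 0 0 0 0 0"

```text
time_s: 7.0
tcp_pos: [0.5228, 0.1114, 0.0755]
eef_rot: [0.233, 0.972, 0.0, 0.0]
force: [0.6, -0.9, -0.0]
gripper_width: -0.0001
```

Run:
```python
import numpy as np
p=np.array([.5838,.0455]);q=None
for k in np.arange(0,.96,.075):
    a=np.radians(153)+k;u=np.array([np.cos(a),np.sin(a)]);n=np.array([np.cos(a-np.pi/2),np.sin(a-np.pi/2)])
    x=p+.085*u+.0235*n;print(round(k,3),x.round(4),None if q is None else ((x-q)*100).round(2),'turn 4.3');q=x
```

```text
0.0 [0.5187 0.105 ] None turn 4.3
0.075 [0.5145 0.1   ] [-0.43 -0.5 ] turn 4.3
0.15 [0.5106 0.0946] [-0.39 -0.53] turn 4.3
0.225 [0.5071 0.089 ] [-0.35 -0.56] turn 4.3
0.3 [0.504  0.0831] [-0.3  -0.59] turn 4.3
0.375 [0.5015 0.0771] [-0.26 -0.61] turn 4.3
0.45 [0.4993 0.0708] [-0.21 -0.63] turn 4.3
0.525 [0.4977 0.0644] [-0.17 -0.64] turn 4.3
0.6 [0.4965 0.0579] [-0.12 -0.65] turn 4.3
0.675 [0.4958 0.0513] [-0.07 -0.66] turn 4.3
0.75 [0.4956 0.0447] [-0.02 -0.66] turn 4.3
0.825 [0.4959 0.0381] [ 0.03 -0.66] turn 4.3
0.9 [0.4967 0.0315] [ 0.08 -0.66] turn 4.3
```

>>> carry_out --series "-0.1 -0.2 0 0 0 0 0;-0.1 -0.2 0 0 0 0 0;-0.05 -0.1 0 0 0 0 0;0 0 0 0 0 0 0;0 0 0 0 0 0 0"

```text
time_s: 7.5
tcp_pos: [0.5201, 0.1065, 0.0751]
eef_rot: [0.233, 0.972, 0.0, 0.0]
force: [0.2, 0.2, 0.3]
gripper_width: -0.0
```

>>> carry_out --series "-0.14 -0.15 0 0 0 0 0;-0.22 -0.25 0 0 0 2 0;-0.21 -0.25 0 0 0 2 0;0 0 0 0 0 0 0;0 0 0 0 0 0 0"

```text
time_s: 8.0
tcp_pos: [0.5145, 0.1002, 0.0752]
eef_rot: [0.2, 0.98, 0.0, 0.0]
force: [1.7, 1.3, -0.9]
gripper_width: 0.0001
```

>>> carry_out --series "-0.2 -0.26 0 0 0 2 0;-0.2 -0.27 0 0 0 2.2 0;-0.18 -0.28 0 0 0 2.2 0;-0.17 -0.28 0 0 0 2.2 0;0 0 0 0 0 0 0"

```text
time_s: 8.5
tcp_pos: [0.5068, 0.089, 0.0751]
eef_rot: [0.125, 0.992, -0.0, -0.0]
force: [0.8, 1.5, 0.2]
gripper_width: -0.0004
```

>>> carry_out --series "-0.15 -0.3 0 0 0 2.2 0;-0.15 -0.3 0 0 0 2.2 0;-0.13 -0.3 0 0 0 2.2 0;-0.13 -0.3 0 0 0 2.2 0;-0.11 -0.3 0 0 0 2.1 0;-0.1 -0.32 0 0 0 2.1 0;0 0 0 0 0 0 0"

```text
time_s: 9.2
tcp_pos: [0.4991, 0.0705, 0.0751]
eef_rot: [0.013, 1.0, -0.0, -0.0]
force: [0.6, 0.8, 0.4]
gripper_width: 0.0003
```

Run:
```python
from h import *
from bench import eyes,env
s=env.read_state();print(s['tcp_pos'],s['force'],s['joints'])
for n in('side','top'):
    d=eyes.capture(n);cv2.imwrite(f'pics/{n}3.png',cv2.resize(d['image'][100:330,160:400],None,fx=2.5,fy=2.5))
```

```text
[0.49911411 0.07051573 0.07512896] [0.61870095 0.77473808 0.39244926] [-1.19342160e-01 -1.59688083e-01 -4.46302992e-01  1.28442394e+00
 -5.33364697e-04 -9.40892459e-02]
```

View pics/side3.png

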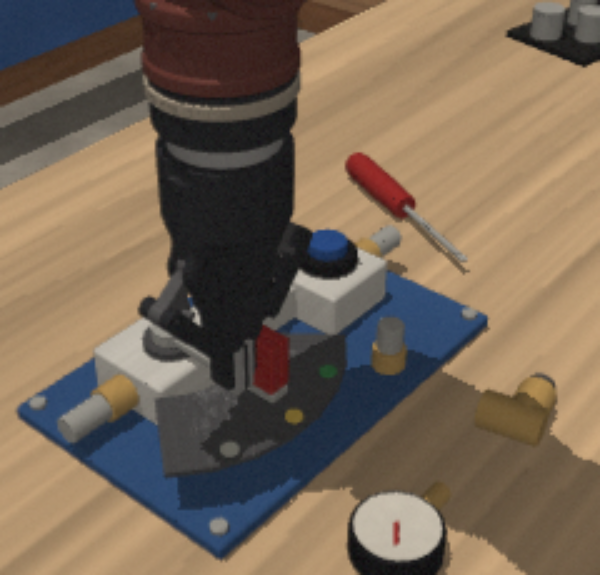

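View pics/top3.png

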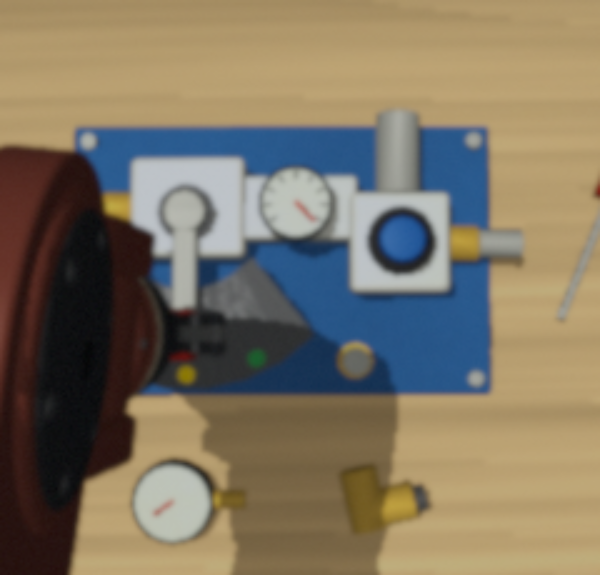

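The lever is at half flow, with its arm pointing at the yellow mark. I'll carry on along the arc.

>>> carry_out --series "-0.09 -0.32 0 0 0 2.15 0;-0.08 -0.32 0 0 0 2.15 0;-0.06 -0.32 0 0 0 2.15 0;-0.06 -0.33 0 0 0 2.15 0;-0.04 -0.33 0 0 0 2.15 0;-0.03 -0.33 0 0 0 2.15 0;-0.01 -0.33 0 0 0 2.15 0;-0.01 -0.33 0 0 0 2.15 0;0 0 0 0 0 0 0"

```text
time_s: 10.2
tcp_pos: [0.4954, 0.0447, 0.0751]
eef_rot: [-0.137, 0.991, -0.0, -0.0]
force: [-0.4, -0.5, 0.3]
gripper_width: 0.0003
```

>>> carry_out --series "0.01 -0.33 0 0 0 2.15 0;0.02 -0.33 0 0 0 2.15 0;0.03 -0.2 0 0 0 2.15 0;0 0 0 0 0 0 0;0 0 0 0 0 0 0"

```text
time_s: 10.7
tcp_pos: [0.496, 0.0363, 0.0751]
eef_rot: [-0.192, 0.981, 0.0, -0.0]
force: [-0.4, 0.0, -0.3]
gripper_width: -0.0002
```

Run:
```python
from h import *
from bench import eyes,env
s=env.read_state();print(s['tcp_pos'],s['force'],s['joints'])
for n in('side','top'):
    d=eyes.capture(n);cv2.imwrite(f'pics/{n}4.png',cv2.resize(d['image'][100:330,160:400],None,fx=2.5,fy=2.5))
```

```text
[0.49600199 0.03634003 0.07512057] [-0.42890064  0.0072506  -0.28295894] [-1.90552752e-01 -1.81778515e-01 -4.66070217e-01  1.28662900e+00
  8.53067380e-05 -5.77272991e-01]
```

View pics/top4.png

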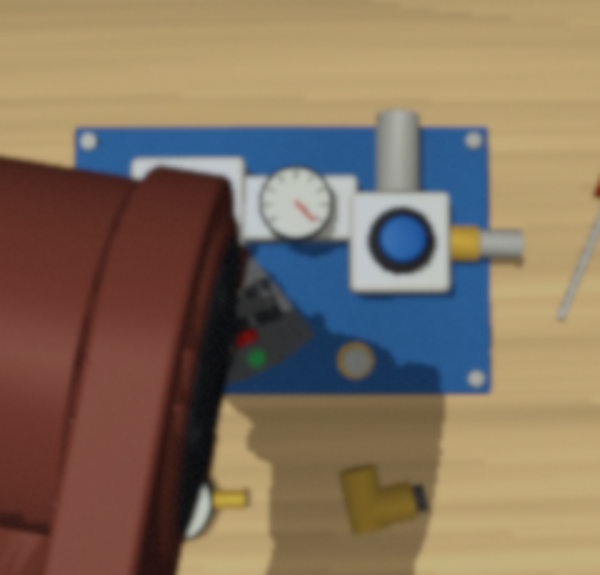

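View pics/side4.png

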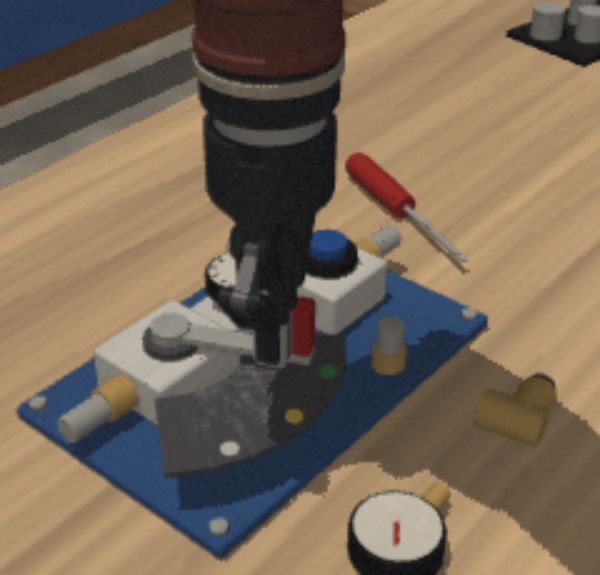

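The contact force has dropped to zero, so the lever has snapped ahead of the fingers, apparently to the green mark. I'll back off towards shut, lift clear and look.

>>> carry_out --series "-0.4 0.9 0 0 0 0 0;-0.2 0.5 0 0 0 0 0;0 0 3 0 0 0 0;0 0 4 0 0 0 0;0 0 4 0 0 0 0;0 4 2 0 0 0 0;0 5 0 0 0 0 0;0 5 0 0 0 0 0;0 5 0 0 0 0 0;0 5 0 0 0 0 0;0 0 0 0 0 0 0;0 0 0 0 0 0 0"

```text
time_s: 12.0
tcp_pos: [0.4891, 0.2916, 0.2048]
eef_rot: [-0.195, 0.981, -0.0, -0.0]
force: [-0.2, -1.0, 0.5]
gripper_width: -0.0
```

Run:
```python
from h import *
from bench import eyes,env
s=env.read_state();print(s['time_s'],s['tcp_pos'],s['force'])
for n in('side','top'):
    d=eyes.capture(n);pickle.dump(d,open(f'{n}5.pkl','wb'));cv2.imwrite(f'pics/{n}5.png',cv2.resize(d['image'][100:330,160:400],None,fx=2.5,fy=2.5))
```

```text
12.0 [0.48908281 0.29156161 0.20477803] [-0.22367152 -0.99633671  0.54770781]
```

View pics/top5.png

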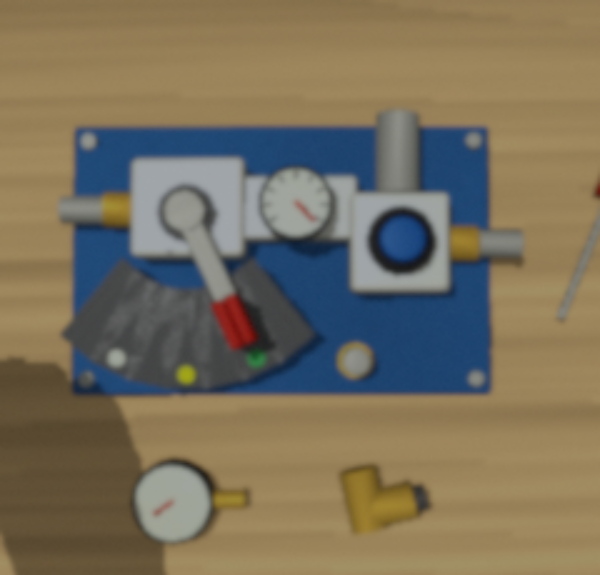

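View pics/side5.png

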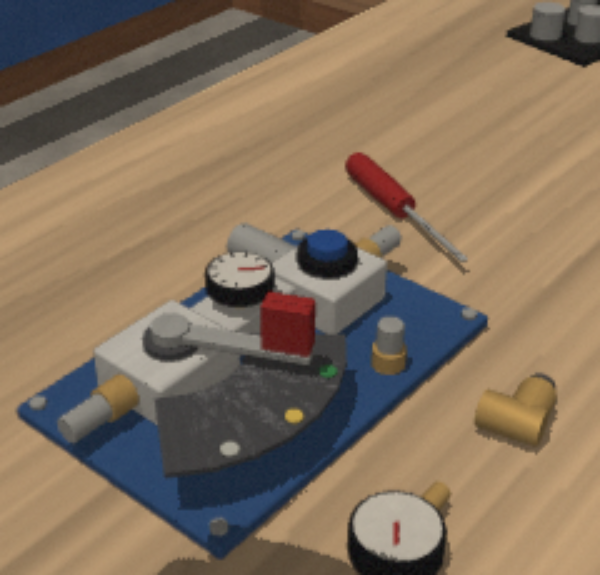

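The arm points at the green mark, the button is up and the loose parts look unmoved. I'll check the angle and their positions in numbers, and hand in only if they hold.

Run:
```python
from h import *
p=np.array([.5838,.0455])
ang={}
for k in(0,5):
    d=pickle.load(open(f'top{k}.pkl','rb'))
    c=blobs(d['image'],(0,150,60),(8,255,255),(150,120,330,260),60)[0]
    r=cv2.minAreaRect(c);m=onz(d,r[0],.096)[:2]-p
    ang[k]=np.arctan2(m[1],m[0])%(2*np.pi);print(k,np.degrees(ang[k]),'r',np.linalg.norm(m),'px',r)
    for c in blobs(d['image'],(18,120,100),(35,255,255),(150,120,440,340),20)[:6]:print('  yellow',np.round(cv2.minAreaRect(c)[0],1),end='')
    print([np.round(cv2.minAreaRect(c)[0],1) for c in blobs(d['image'],(0,150,60),(8,255,255),(380,100,450,250),60)])
print('lever turned rad',ang[5]-ang[0])
a=pickle.load(open('top0.pkl','rb'))['image'];b=pickle.load(open('top5.pkl','rb'))['image']
for n,(x0,y0,x1,y1) in dict(coupler=(290,232,314,256),elbow=(292,282,336,318),gauge=(208,280,264,320),driver=(378,125,432,235)).items():
    r=cv2.matchTemplate(b[y0-10:y1+10,x0-10:x1+10],a[y0:y1,x0:x1],cv2.TM_CCOEFF_NORMED);_,v,_,l=cv2.minMaxLoc(r);print(n,'shift px',l[0]-10,l[1]-10,round(v,3))
```

```text
0 152.80302542456803 r 0.08536090033759446 px ((208.3299102783203, 228.2577362060547), (11.57494831085205, 20.10385513305664), 23.96249008178711)
  yellow [310.9 298.1]  yellow [345.5 196.5]  yellow [206.  183.5]  yellow [251.5 299.5]  yellow [234.  249.5][array([412.5, 156.1])]
5 204.64926969557834 r 0.0859999756935637 px ((253.7910919189453, 228.64039611816406), (20.35910415649414, 11.338200569152832), 65.55604553222656)
  yellow [310.9 298.1]  yellow [345.5 196.5]  yellow [206.  183.5]  yellow [252.  299.5]  yellow [234.  249.5][array([412.2, 156. ])]
lever turned rad 0.9048876673223769
coupler shift px 0 0 0.999
elbow shift px 0 0 0.999
gauge shift px 0 0 0.852
driver shift px 0 0 0.999
```

The lever turned 0.905 rad, so it is at full flow, and nothing loose shifted. Handing in.

```bash
python3 -c "
from bench import hand_in
print(hand_in())"
```

```text
the job is handed in; nothing more can be done
None
```

The air supply is on: the blue button was pressed and released, the lever stands at full flow, and I handed the job in at about 12 s.

- **Button:** I pressed it with the closed fingertips until it bottomed out at 6 mm, with the force rising from 5 to 9 N, while the lever was still shut. After letting go, the pictures showed it back up. I judged that by eye, since the travel cannot be read out.
- **Lever:** I pushed the red tab with the outside of the fingers, past half flow to the green mark. Force readings, taken only between moves, stayed around 2 N. The lever snapped the last stretch by itself, so I did not press it against the stop. The last top picture puts the turn at 0.905 rad, against 0.90 at the stop.
- **Loose things and arm:** The coupler, elbow, gauge and screwdriver show no shift in the last top picture. The gauge's image match was weaker (0.85 against 0.999 for the others), probably because the arm's shadow lay across it. The arm ended clear of everything.

No check failed or disagreed. The hand-in gave no verdict.

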